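Meter one row of nuts from the slide-gate hopper

ROBOT

A 7-joint arm with a two-finger parallel gripper is mounted at the origin on the work surface. World frame = base frame: x ahead of the robot, y to its left, z up, the work surface at z = 0. Lengths are in m, angles in rad, forces in N, time in s.
With the tool pointing down it reaches from about 0.35 to 0.9 m from the base axis. Payload 7.2 kg.
Tool frame: the origin (TCP) lies midway between the tips of the shut fingers; the grasp point (between the pads) lies env.grip_depth behind it (env.grip_depth is the distance from the TCP to the grasp point, in m); z points along the fingers, y is the direction in which the jaws open and shut (so a half turn about z gives the same grasp; the last joint's range is limited). The gripper opens to 85 mm and grips with 20 to 120 N. Pads are 22 mm wide; open, the fingers measure 114 mm over their backs; the gripper's body (76 mm by 85 mm) begins 54 mm behind the grasp point. The pads swing forward as they close: fully open they stand 13 mm farther back than shut.
Start: joints at [-1.3, 0.411, -0.013, 1.596, 0.006, 1.134, -0.082], TCP at [0.208, 0.589, 0.231] pointing down, gripper open.
Joint ranges: [-2.95, 2.95], [-0.29, 1.99], [-1.47, 1.44], [0.14, 2.54], [-1.03, 4.17], [0.13, 1.85], [-2.86, 2.86]. Speed limits (rad/s): [2.39, 2.39, 3.01, 3.01, 3.14, 3.14, 3.14].

INTERFACE

Orientations are given as a rotation vector (axis times angle).
In Python, from rig import env gives the robot as it stands. The module is installed in compiled form; this text tells all that it offers.
- The arm moves only by the shell command python3 -m creep 'ROWS' [OPENING]. ROWS is a JSON object of lists of equal length, an entry for each row: "offset": the shift along the tool's x, y, z as a fraction of full scale, a list of three; "angular": the turn, a rotation vector about the tool's x, y, z as a fraction of full scale, a list of three. A call has 1 to 5 rows; each row shifts and turns the commanded pose from where the row before left it, along the tool's axes as they then stand; what a row does not reach is not made up. Full scale, the value 1, is 20 cm for a shift and pi rad for a turn. A row lasts 1/12 s, in which the tool goes at most 41.7 mm and 7.16 degrees, less where a joint would pass 70% of its speed; a pose out of reach is approached as far as the arm can. A call with a number of a shift or a turn outside -1 to 1 is refused whole. A call with a gripper value outside its range is refused whole. OPENING is the opening, from 0 (shut) to 1 (fully open), set as the call begins (- or left out, the last holds). The fingers move at their own pace and stop on an object; the grip force is fixed at half the most. Time passes only in rows, so rows that do not move let the fingers close. It gives the time, the measured TCP pose, the force and the opening at its end, in the units of the state.
- env.state(): the state, without advancing time (a new reading comes with each control period).
- env.grab_frame(name): name is "side" or "top" or "wrist"; returns a dict with "pixels" (480x640x3 uint8, blue, green, red), "depth" (480x640 float32, m along the optical axis (not along the pixel's ray), 0 where there is no reading), "vfov" (degrees; the focal length in pixels is half the picture's height over the tangent of half this angle, whatever the lens; pixels are square), "cx", "cy" (the principal point, pixels), "rvec" (rotation vector, rad) and "tvec" (3), from world to camera coordinates, as OpenCV has them. Camera axes: x right, y down, z forward; pixel columns grow to the right and rows downward; lengths in m; the calibration is good to about 2 mm. A picture is of the moment at which its call begins.
- env.hand_in(): hands the job in, once; it reports no verdict.
Trained networks look in the newest picture that a camera, given by its name, has taken for a name from the list of things; names that differ only in an ending like _2 or _b are one class to them, and where a whole thing is asked for, a point or a joint stands for the part that bears it (a point fixed in the world has none). Each returns a list of dicts, best first, with "score" (0 to 1); they miss things now and then, are a little off and sometimes report something else, mostly with a low value. They report only what shows in the picture. A call takes as long as a camera call.
- env.boxes_of(thing, camera): "bbox" ([left, top, right, bottom] in pixels, round what is visible of it).
The state is a dict: "clock": time; "q": joint angles; "qd": joint speeds; "effort": joint torques, N m; "tool_pos": TCP position; "tcp_rot": TCP orientation; "force": force on the tool from outside, world axes, zero at the start; "wrist_torque": the same for the moment, N m; "grip_width": finger opening in m.
Only numpy, scipy, OpenCV 4.12 (cv2) and the standard library are available. Lean on these libraries where they do the work, as an engineer would, in place of code of your own. Each camera call takes 0.05 s, during which the arm holds its last target.

TASK

Slide the cover off the catch tray under the hopper without shifting the trays, and lay it flat on the middle of the cork mat without dropping it. Then pull the hopper's slide gate just far enough to let the rear row of three nuts fall into the tray, keeping the other two rows in the hopper, and push the gate fully shut. Leave the jar, bottle, tin and vise alone.

Things in the scene. Friction and masses are not known exactly. Their poses are not given: they have to be found in the camera images.
- hopper: Fixed grey sheet-metal hopper, open on top, on a dark steel back plate. Origin on the bench under the middle of its throat; z up. Its -x axis is its FRONT: the gate pulls out that way. Throat: x -53 to 53, y -47 to 47 mm, z 110 to 138; back plate at x 85 to 91, 100 mm wide, with a foot behind to x 155; top at z 265. Below the gate (underside z 104) it is open.
- hopper_brow (a point): Lower front edge of the hopper's overhang: hopper x -107, z 222 mm. From here the front wall slopes back and down to x -53 at z 137, and goes straight up to z 265; 94 mm wide in y. It overhangs the gate's grip block: a tool pointing straight down there hits it, one leaning 30 to 45 degrees back (hand out to the front) clears it.
- lane1 (a point): Middle of the rear lane's mouth, hopper x 34, z 108 mm. Two dividers split the throat into three lanes along x, each 31 mm wide (x) and 86 mm long (y): lane 1 rear (x 18.5 to 49.5), lane 2 (-15.5 to 15.5), lane 3 front (-49.5 to -18.5). Each holds a row of three nuts, side by side along y, lying on the gate. They drop about 75 mm into the tray.
- gate (a joint): Slide gate, a steel plate 4 mm thick, floor of all three lanes. Metres: 0 = fully shut (hard stop), grows as it is pulled to the hopper's -x, at most 0.10. Starts shut or up to 6 mm out. Stays where left; friction about 2.5 N. Its rear edge is at hopper x = 57 mm minus the travel: lane 1 is wholly open from 39 mm of travel, lane 2's nuts stay up to about 54 mm. About 46 mm lets out row 1 alone.
- gate_grip (a point): Grip point on the gate's upright wooden block (30 mm along hopper x, 20 mm along y, z 108 to 144 mm over the bench; point at z 128, mid-block, 115 mm to the hopper's front of its origin when shut). Axes as the hopper's. The block ends a tongue 20 mm wide, 4 mm thick, from the gate plate (80 mm wide, front edge at hopper x -58 when shut). Nothing stands beside it.
- cover_grip (a point): Grip point on the cover's upright wooden block (34 mm along cover x, 20 mm along cover y, 36 mm high from the cover's underside); the point is 24 mm above the underside, 175 mm from the plate's middle. Axes as the cover's.
- cover_mid (a point): Middle of the loose aluminium cover plate (120 x 110 x 5 mm, 0.15 kg; point 2.5 mm above its underside), z up. From its -x edge a tongue 20 mm wide, 5 mm thick, runs to the grip block, which ends 192 mm from this point. At the start it lies on the upper tray (underside z 56 mm), under the hopper, tongue towards the hopper's front.
- tray_floor (a point): Middle of the inner floor of the upper, loose grey tray (outside 120 x 110 mm along its x, y, 28 mm high, walls and floor 4 mm, underside 28 mm over the bench, 0.5 kg). It stands on the lower tray, under the hopper's throat, and catches the nuts.
- tray_low_c (a point): Middle of the underside of the lower tray, of the same size as the upper, standing on the bench; empty, 0.6 kg.
- mat: Fixed cork mat on the bench, 200 (x) x 170 (y) x 3 mm; origin at the middle of its underside. The cover is to be laid here; the cover's tongue may stick out past the mat, in any direction.
- nut1a_c (a point): Centre of a large plain steel hexagon nut, 22 mm across flats, 12 mm thick, 25 g, at the start in the rear lane 1 (to be let out).
- nut1b_c (a point): Centre of a large plain steel hexagon nut, 22 mm across flats, 12 mm thick, 25 g, at the start in the rear lane 1 (to be let out).
- nut1c_c (a point): Centre of a large plain steel hexagon nut, 22 mm across flats, 12 mm thick, 25 g, at the start in the rear lane 1 (to be let out).
- nut2a_c (a point): Centre of a large plain steel hexagon nut, 22 mm across flats, 12 mm thick, 25 g, at the start in the middle lane 2 (stays in the hopper).
- nut2b_c (a point): Centre of a large plain steel hexagon nut, 22 mm across flats, 12 mm thick, 25 g, at the start in the middle lane 2 (stays in the hopper).
- nut2c_c (a point): Centre of a large plain steel hexagon nut, 22 mm across flats, 12 mm thick, 25 g, at the start in the middle lane 2 (stays in the hopper).
- nut3a_c (a point): Centre of a large plain steel hexagon nut, 22 mm across flats, 12 mm thick, 25 g, at the start in the front lane 3 (stays in the hopper).
- nut3b_c (a point): Centre of a large plain steel hexagon nut, 22 mm across flats, 12 mm thick, 25 g, at the start in the front lane 3 (stays in the hopper).
- nut3c_c (a point): Centre of a large plain steel hexagon nut, 22 mm across flats, 12 mm thick, 25 g, at the start in the front lane 3 (stays in the hopper).
- jar: Bystander: amber glass jar with steel lid, 64 mm across, 85 mm high, standing; origin at the middle of its underside. Leave alone.
- glue: Bystander: white glue bottle, 48 mm across, 130 mm high, standing; origin at the middle of its underside. Leave alone.
- tin: Bystander: fixed paint tin, 104 mm across, 113 mm high; origin at the middle of its underside.
- vise: Bystander: fixed bench vise, within 150 mm of its origin (middle of its underside), 120 mm high.

How it is judged:
By the outcome, as a careful person would: the job done as asked, in the order asked, and still so for the second after the job is handed in, with the robot touching nothing.
It also fails if it takes over 48 s, if anything falls off the work surface, if the arm or the gripper's body presses on something with over 40 N, if the wrist force passes 120 N, or if a joint passes its speed limit or range.

## Working session

There is one attempt and no reset: what is moved stays moved. The work goes in short steps, Python scripts to look and compute and a shell command to move; the robot and the scene stay as the last step left them, time stands still between calls to the robot, and variables do not carry over. Pictures are saved under pics/ and viewed, and the job is handed in when it is done.

```bash
mkdir -p pics; ls; cat > h.py <<'E'
import numpy as np, cv2
from rig import env
def shot(cam,fn=None):
    f=env.grab_frame(cam)
    if fn: cv2.imwrite('pics/'+fn,f['pixels'])
    return f
def K(f):
    fl=240/np.tan(np.radians(f['vfov'])/2); return fl
def pts(f):
    fl=K(f); d=f['depth']; v,u=np.mgrid[0:480,0:640]
    c=np.stack([(u-f['cx'])/fl*d,(v-f['cy'])/fl*d,d],-1)
    R=cv2.Rodrigues(np.array(f['rvec'],float))[0]
    return (c-np.array(f['tvec']).ravel())@R
def proj(f,P):
    R=cv2.Rodrigues(np.array(f['rvec'],float))[0]
    c=np.atleast_2d(P)@R.T+np.array(f['tvec']).ravel()
    return c[:,:2]/c[:,2:]*K(f)+[f['cx'],f['cy']]
E
python3 - <<'E'
from h import *
print({k:(np.round(v,3) if not isinstance(v,dict) else v) for k,v in env.state().items()},env.grip_depth)
for c in['side','top','wrist']:
    f=shot(c,c+'0.png'); print(c,f['vfov'],f['cx'],f['cy'],f['rvec'],f['tvec'])
    np.savez('f_%s0.npz'%c,**f)
    for t in['hopper','gate_grip','cover_grip','cover_mid','tray_floor','mat','jar','glue','tin','vise']:
        if c!='wrist':
            b=env.boxes_of(t,c); print(t,[(np.round(x['bbox']),round(x['score'],2)) for x in b[:2]])
E
```

```text
pics
{'clock': np.float64(0.0), 'q': array([-1.3  ,  0.412, -0.013,  1.597,  0.006,  1.134, -0.082]), 'qd': array([-0.001, -0.002, -0.   ,  0.001, -0.   ,  0.001,  0.   ]), 'effort': array([ 1.0000e-03, -6.0061e+01,  6.8300e-01, -2.9941e+01,  1.4000e-02,
        1.1000e-02, -0.0000e+00]), 'tool_pos': array([0.208, 0.589, 0.23 ]), 'tcp_rot': array([-5.300e-01, -3.096e+00,  3.000e-03]), 'force': array([-0.554, -0.122, -0.355]), 'wrist_torque': array([-0.006,  0.008, -0.011]), 'grip_width': np.float64(0.085)} 0.0187
side 46.36791742482415 329.05182003721404 238.37225036804915 [ 2.26786372 -1.10503198  0.4019331 ] [-0.4587321   0.41193527  1.02854443]
hopper [(array([283., 185., 421., 346.]), 0.6)]
gate_grip [(array([283., 241., 367., 271.]), 0.67)]
cover_grip [(array([264., 245., 368., 310.]), 0.82)]
cover_mid [(array([265., 245., 366., 309.]), 0.68)]
tray_floor [(array([307., 293., 370., 316.]), 0.66), (array([145., 197., 250., 276.]), 0.5)]
mat [(array([142., 198., 250., 277.]), 0.67)]
jar [(array([251., 294., 282., 338.]), 0.86)]
glue []
tin [(array([240., 123., 284., 184.]), 0.74)]

[... 271 characters left out ...]
gate_grip [(array([280., 237., 352., 262.]), 0.95)]
cover_grip [(array([258., 259., 361., 277.]), 0.57)]
cover_mid [(array([256., 256., 349., 274.]), 0.79)]
tray_floor [(array([318., 246., 328., 256.]), 0.58), (array([253., 255., 362., 276.]), 0.55)]
mat [(array([147., 231., 217., 316.]), 0.79), (array([415., 269., 485., 353.]), 0.38)]
jar [(array([283., 302., 308., 327.]), 0.69)]
glue [(array([269., 202., 293., 222.]), 0.88)]
tin [(array([153., 137., 208., 187.]), 0.71), (array([318., 266., 362., 284.]), 0.3)]
vise [(array([418., 269., 488., 351.]), 0.84)]
wrist 61.40290221632729 327.5880300682371 238.92423550580764 [-2.36420231 -1.67346101 -0.24129682] [-0.62456415 -0.0366239   0.38133364]
```

View pics/side0.png

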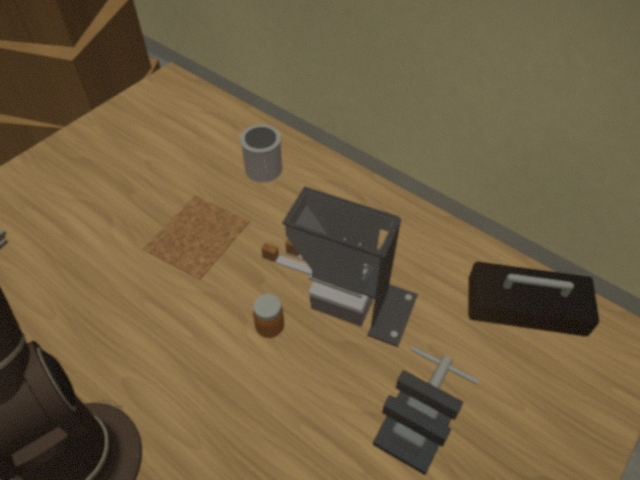

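View pics/top0.png

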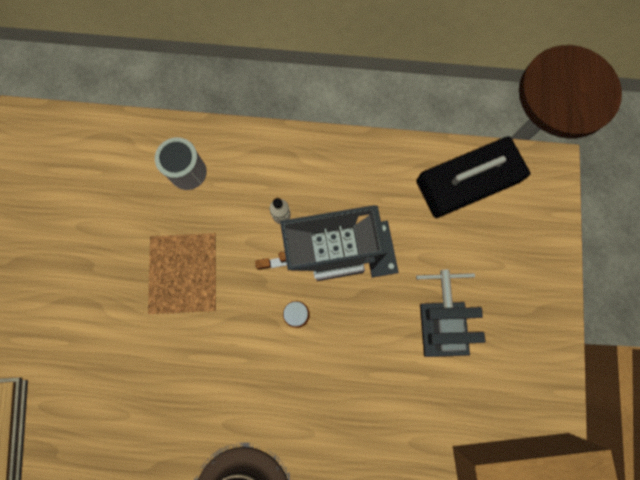

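```bash
python3 - <<'E'
from h import *
for c,(x0,y0,x1,y1) in {'side':(220,150,460,360),'top':(240,170,420,350)}.items():
    f=np.load('f_%s0.npz'%c); im=f['pixels'][y0:y1,x0:x1]
    cv2.imwrite('pics/%s0z.png'%c,cv2.resize(im,None,fx=3.2,fy=3.2 if c=='top' else 2.8,interpolation=cv2.INTER_CUBIC))
    P=pts(f)
    m=f['depth']>0
    # height-coded
    def near(z,tol=.004): return m&(abs(P[...,2]-z)<tol)
    # mat
E
```

```text
(no output)
```

The side view shows the mat at about (197,237), the hopper at (345,245), the two wooden blocks near (270,252) and (292,247), and the jar at (268,315). In the top view the base is at the bottom.

View pics/side0z.png

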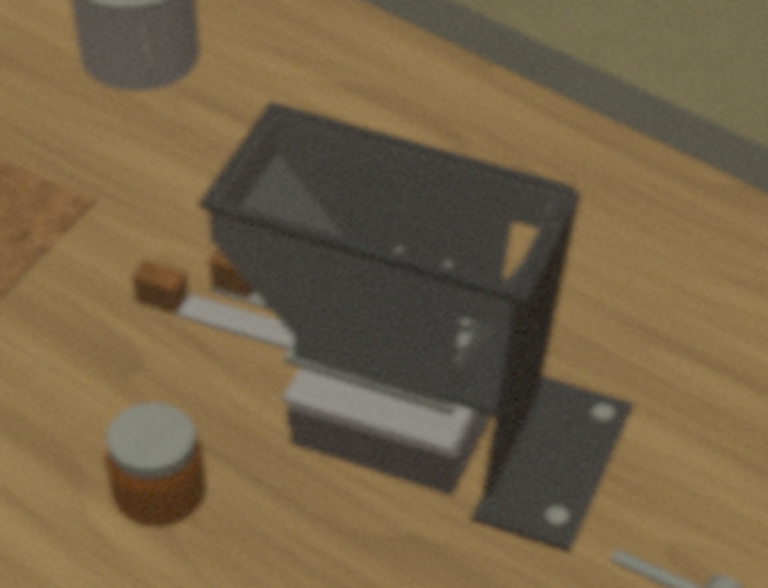

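View pics/top0z.png

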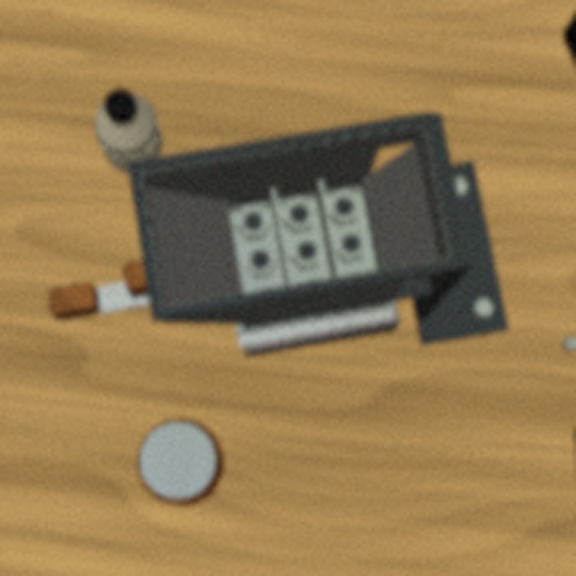

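```bash
python3 - <<'E'
from h import *
for c in('side','top'):
    f=np.load('f_%s0.npz'%c); P=pts(f); hsv=cv2.cvtColor(f['pixels'],cv2.COLOR_BGR2HSV)
    print(c,'cam pos',-cv2.Rodrigues(f['rvec'])[0].T@f['tvec'].ravel())
    px={'side':{'mat':(197,237),'cg':(271,251),'gg':(293,246),'jar':(268,306),'tin':(262,138),'cover':(335,294),'plate':(398,310),'hoptop':(395,222)},
     'top':{'mat':(182,274),'cg':(264,264),'gg':(283,256),'jar':(296,314),'glue':(279,204),'tin':(178,156),'cover':(340,272),'foot':(388,245),'nut':(336,249)}}[c]
    for k,(u,v) in px.items(): print(k,np.round(np.median(P[v-1:v+2,u-1:u+2].reshape(-1,3),0),4))
E
```

```text
side cam pos [ 0.02490562 -0.53855811  1.07115093]
mat [0.5023 0.2106 0.006 ]
cg [ 0.5354 -0.0042  0.0914]
gg [ 0.5467 -0.0589  0.1421]
jar [ 0.4296 -0.0885  0.0854]
tin [0.7769 0.2376 0.1128]
cover [ 0.5499 -0.1694  0.0615]
plate [ 0.6296 -0.284   0.0085]
hoptop [ 0.6399 -0.2359  0.2653]
top cam pos [ 0.39754897 -0.14058935  1.15957609]
mat [0.5036 0.2175 0.0041]
cg [0.5374 0.0009 0.0919]
gg [ 0.5521 -0.0462  0.1449]
jar [ 0.4282 -0.0857  0.0851]
glue [ 0.6753 -0.0225  0.1278]
tin [0.7781 0.2375 0.1134]
cover [ 0.5385 -0.1802  0.0609]
foot [ 0.6256 -0.2993  0.0067]
nut [ 0.5835 -0.1645  0.12  ]
```

```bash
python3 - <<'E'
from h import *
A=[]
for c in('top','side'):
    f=np.load('f_%s0.npz'%c); P=pts(f); d=f['depth']; hsv=cv2.cvtColor(f['pixels'],cv2.COLOR_BGR2HSV)
    m=(d>0)&(P[...,2]>.255)&(P[...,2]<.275)&(P[...,0]>.45)&(P[...,0]<.75)&(abs(P[...,1]+.15)<.2)
    X=P[m][:,:2]
    (cx,cy),wh,a=cv2.minAreaRect((X*1000).astype(np.float32)); print(c,'rim',len(X),cx,cy,wh,a)
    # blocks
    for nm,z0,z1 in(('cover',.084,.097),('gate',.134,.151)):
        m=(d>0)&(P[...,2]>z0)&(P[...,2]<z1)&(P[...,0]>.48)&(P[...,0]<.62)&(P[...,1]>-.11)&(P[...,1]<.05)&(hsv[...,1]>100)
        X=P[m]; 
        if len(X)>5: print(nm,len(X),X.mean(0),cv2.minAreaRect((X[:,:2]*1000).astype(np.float32)))
    # cover plate
    m=(d>0)&(P[...,2]>.05)&(P[...,2]<.068)&(P[...,0]>.48)&(P[...,0]<.62)&(P[...,1]>-.3)&(P[...,1]<.05)
    print('plate',m.sum(),cv2.minAreaRect((P[m][:,:2]*1000).astype(np.float32)))
    # mat
    m=(hsv[...,1]>90)&(d>0)&(P[...,2]<.012)&(P[...,1]>.1)&(P[...,1]<.35)&(P[...,0]>.35)&(P[...,0]<.65)&(f['pixels'][...,2]<150)
    m=cv2.morphologyEx(m.astype(np.uint8),cv2.MORPH_OPEN,np.ones((3,3)))
    n,l,s,_=cv2.connectedComponentsWithStats(m); k=1+np.argmax(s[1:,4]); print('mat',s[k],cv2.minAreaRect((P[l==k][:,:2]*1000).astype(np.float32)))
E
```

```text
top rim 1378 583.3439331054688 -152.73756408691406 (103.23263549804688, 202.0940399169922) 15.190690040588379
cover 123 [0.53980223 0.00569457 0.0915143 ] ((539.7748413085938, 6.025259017944336), (20.331275939941406, 33.633018493652344), 17.047595977783203)
gate 56 [ 0.55312948 -0.04349889  0.14323658] ((553.4356689453125, -43.568756103515625), (19.49979591369629, 14.262981414794922), 20.39874267578125)
plate 391 ((540.4036254882812, -123.26329040527344), (47.352699279785156, 277.4245300292969), 2.934638500213623)
mat [ 148  235   69   79 2685] ((506.88262939453125, 218.26405334472656), (198.0419921875, 172.28627014160156), 8.304136276245117)
side rim 1699 582.5932006835938 -154.92196655273438 (107.06560516357422, 203.4007568359375) 14.894986152648926
cover 134 [0.53809972 0.00181652 0.09137648] ((539.2568969726562, 2.7538814544677734), (20.874637603759766, 34.187870025634766), 14.257405281066895)
gate 46 [ 0.54613592 -0.04964963  0.14116729] ((548.3756713867188, -51.99494552612305), (10.829582214355469, 23.703168869018555), 12.165583610534668)
plate 1330 ((549.1710815429688, -122.92059326171875), (68.3508071899414, 282.0627746582031), 14.426116943359375)
mat [ 111  179  161  124 9936] ((500.0030517578125, 224.92527770996094), (249.81959533691406, 299.9580993652344), 89.99942016601562)
```

```bash
cat >> h.py <<'E'
import json,sys
from scipy.spatial.transform import Rotation as Ro
YAW=15.0
def frame(yaw=YAW):
    a=np.radians(yaw); hx=np.array([np.sin(a),-np.cos(a),0]); hy=np.array([np.cos(a),np.sin(a),0]); return hx,hy
def Rt(tilt,yaw=YAW,sgn=1):
    hx,hy=frame(yaw); t=np.radians(tilt); z=np.sin(t)*hx-np.cos(t)*np.array([0,0,1]); y=sgn*hy; x=np.cross(y,z)
    return Ro.from_matrix(np.stack([x,y,z],1))
def cur():
    s=env.state(); return np.array(s['tool_pos']),Ro.from_rotvec(s['tcp_rot'])
def tcp(grasp,R): return np.array(grasp)+env.grip_depth*R.as_matrix()[:,2]
def plan(p1,R1,n=None,p0=None,R0=None,vmax=.19,wmax=.037):
    if p0 is None: p0,R0=cur()
    w=(R0.inv()*R1).as_rotvec()/np.pi; D=p1-p0
    m=max(int(np.ceil(max(np.linalg.norm(D)/.2/vmax,np.linalg.norm(w)/wmax,1))),n or 1)
    wr=np.round(w/m,3); p,R=p0.copy(),R0; rows=[]
    for i in range(m):
        o=np.round(R.inv().apply((p0+D*(i+1)/m-p)/.2),3); rows.append(o)
        p=p+R.apply(o*.2); R=R*Ro.from_rotvec(wr*np.pi)
    print('from',p0.round(4),'end err',np.round((p-p1)*1000,1),np.degrees((R.inv()*R1).as_rotvec()).round(2))
    for i in range(0,m,5):
        k=rows[i:i+5]; print(json.dumps({"offset":[[float(a) for a in r] for r in k],"angular":[[float(a) for a in wr]]*len(k)}))
    return p,R
E
python3 - <<'E'
from h import *
p,R=cur(); print(R.as_matrix().round(3))
for s in(1,-1): print(s,np.degrees((R.inv()*Rt(25,sgn=s)).as_rotvec()))
s=1
R1=Rt(25,sgn=1 if (R.inv()*Rt(25)).magnitude()<1.6 else -1)
g=np.array([.5395,.0044,.080]); z=R1.as_matrix()[:,2]
p1=tcp(g,R1)-.09*z
print(p1); plan(p1,R1)
E
```

```text
[[-0.943  0.332  0.   ]
 [ 0.332  0.943  0.   ]
 [-0.     0.    -1.   ]]
1 [ 12.12351089 -22.99558913  54.67499125]
-1 [  27.06097306   14.26682308 -122.06406109]
[0.53170109 0.03350594 0.14461975]
from [0.2077 0.5895 0.2313] end err [0.  0.  0.1] [-0.91  0.09 -0.22]
{"offset": [[-0.136, -0.116, 0.024], [-0.142, -0.108, 0.029], [-0.146, -0.1, 0.033], [-0.151, -0.091, 0.037], [-0.155, -0.083, 0.042]], "angular": [[0.004, -0.007, 0.017], [0.004, -0.007, 0.017], [0.004, -0.007, 0.017], [0.004, -0.007, 0.017], [0.004, -0.007, 0.017]]}
{"offset": [[-0.157, -0.074, 0.046], [-0.161, -0.065, 0.051], [-0.162, -0.055, 0.055], [-0.164, -0.047, 0.06], [-0.165, -0.036, 0.063]], "angular": [[0.004, -0.007, 0.017], [0.004, -0.007, 0.017], [0.004, -0.007, 0.017], [0.004, -0.007, 0.017], [0.004, -0.007, 0.017]]}
{"offset": [[-0.165, -0.027, 0.067], [-0.165, -0.017, 0.072], [-0.164, -0.008, 0.075], [-0.162, 0.002, 0.079], [-0.16, 0.012, 0.082]], "angular": [[0.004, -0.007, 0.017], [0.004, -0.007, 0.017], [0.004, -0.007, 0.017], [0.004, -0.007, 0.017], [0.004, -0.007, 0.017]]}
{"offset": [[-0.158, 0.021, 0.085], [-0.154, 0.031, 0.089], [-0.15, 0.04, 0.091]], "angular": [[0.004, -0.007, 0.017], [0.004, -0.007, 0.017], [0.004, -0.007, 0.017]]}
```

```bash
python3 -m creep '{"offset": [[-0.136, -0.116, 0.024], [-0.142, -0.108, 0.029], [-0.146, -0.1, 0.033], [-0.151, -0.091, 0.037], [-0.155, -0.083, 0.042]], "angular": [[0.004, -0.007, 0.017], [0.004, -0.007, 0.017], [0.004, -0.007, 0.017], [0.004, -0.007, 0.017], [0.004, -0.007, 0.017]]}' 1
python3 -m creep '{"offset": [[-0.157, -0.074, 0.046], [-0.161, -0.065, 0.051], [-0.162, -0.055, 0.055], [-0.164, -0.047, 0.06], [-0.165, -0.036, 0.063]], "angular": [[0.004, -0.007, 0.017], [0.004, -0.007, 0.017], [0.004, -0.007, 0.017], [0.004, -0.007, 0.017], [0.004, -0.007, 0.017]]}'
python3 -m creep '{"offset": [[-0.165, -0.027, 0.067], [-0.165, -0.017, 0.072], [-0.164, -0.008, 0.03], [-0.08, 0.002, 0.03],[0,0,0]], "angular": [[0.004, -0.007, 0.017], [0.004, -0.007, 0.017], [0.004, -0.007, 0.017], [0.004, -0.007, 0.017],[0,0,0]]}'
python3 - <<'E'
from h import *
f=shot('wrist','w1.png'); np.savez('f_w1.npz',**f)
print(cur()[0],env.state()['clock'])
P=pts(f);d=f['depth'];hsv=cv2.cvtColor(f['pixels'],cv2.COLOR_BGR2HSV)
for nm,z0,z1 in(('cover',.086,.097),('gate',.138,.150)):
    m=(d>0)&(P[...,2]>z0)&(P[...,2]<z1)&(P[...,0]>.48)&(P[...,0]<.62)&(P[...,1]>-.11)&(P[...,1]<.05)
    X=P[m]
    if len(X)>5: print(nm,len(X),X.mean(0),cv2.minAreaRect((X[:,:2]*1000).astype(np.float32)))
E
```

```text
clock: 1.57
tool_pos: [0.2984, 0.4336, 0.2072]
tcp_rot: [0.911, 2.901, -0.123]
force: [0.9, -0.0, 1.0]
grip_width: 0.0854
clock: 1.98
tool_pos: [0.3883, 0.2792, 0.1832]
tcp_rot: [1.249, 2.66, -0.235]
force: [1.3, -0.4, 0.4]
grip_width: 0.0854
clock: 2.4
tool_pos: [0.451, 0.1724, 0.1768]
tcp_rot: [1.495, 2.433, -0.32]
force: [-0.5, 0.1, -0.6]
grip_width: 0.0855
[0.45001955 0.17463326 0.1765421 ] 2.45
cover 729 [0.53683775 0.0106261  0.09228616] ((538.7606201171875, 6.915538787841797), (20.13372039794922, 34.63528823852539), 15.249795913696289)
```

View pics/w1.png

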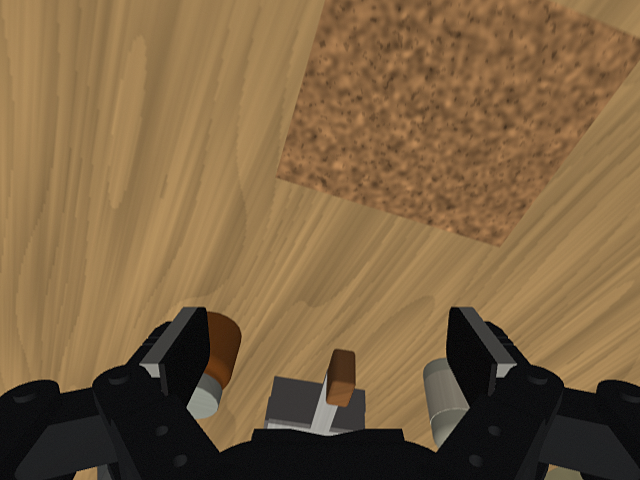

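The wrist view shows the mat's corners at (278,178) and (500,245), and the cover block at (342,377), lined up between the fingers.

```bash
python3 - <<'E'
from h import *
f=np.load('f_w1.npz');P=pts(f)
R=cv2.Rodrigues(f['rvec'])[0]; C=-R.T@f['tvec'].ravel()
def onz(u,v,z):
    r=R.T@np.array([(u-f['cx'])/K(f),(v-f['cy'])/K(f),1]); return C+r*(z-C[2])/r[2]
a,b,c=[onz(u,v,.003) for u,v in((278,178),(500,245),(640,40))]; print(a,b,c,np.linalg.norm(a-b),np.linalg.norm(c-b))
e=(b-a)/np.linalg.norm(b-a); n=np.array([-e[1],e[0],0]); n*=np.sign(n@(c-b))
print('yaw',np.degrees(np.arctan2(e[1],e[0])),'mid',(a+b)/2+n*.085)
ft=np.load('f_top0.npz'); Rt_=cv2.Rodrigues(ft['rvec'])[0]; print('proj in top',proj(ft,np.array([a,b,c])))
R1=Rt(25); g=np.array([.539,.0055,.080]); z=R1.as_matrix()[:,2]
plan(tcp(g,R1)-.07*z,R1)
E
```

```text
[0.42285309 0.11995993 0.003     ] [0.61841186 0.14999917 0.003     ] [0.58736739 0.31521494 0.003     ] 0.19785243991963625 0.16810713498409113
yaw 8.732789460934784 mid [0.50772722 0.21899416 0.003     ]
proj in top [[215.80331974 309.58775688]
 [214.65109611 232.55319113]
 [149.79257267 238.49961575]]
from [0.45   0.1746 0.1765] end err [-0.  -0.1 -0.1] [0.16 0.36 0.13]
{"offset": [[-0.143, 0.01, 0.104], [-0.141, 0.017, 0.106], [-0.138, 0.023, 0.109], [-0.134, 0.03, 0.112], [-0.132, 0.035, 0.114]], "angular": [[0.002, -0.006, 0.013], [0.002, -0.006, 0.013], [0.002, -0.006, 0.013], [0.002, -0.006, 0.013], [0.002, -0.006, 0.013]]}
```

```bash
python3 -m creep '{"offset": [[-0.143, 0.01, 0.104], [-0.141, 0.017, 0.106], [-0.138, 0.023, 0.109], [-0.134, 0.03, 0.112], [-0.132, 0.035, 0.114]], "angular": [[0.002, -0.006, 0.013], [0.002, -0.006, 0.013], [0.002, -0.006, 0.013], [0.002, -0.006, 0.013], [0.002, -0.006, 0.013]]}'
python3 -m creep '{"offset":[[0,0,0]],"angular":[[0,0,0]]}'
python3 - <<'E'
from h import *
f=shot('wrist','w2.png')
P=pts(f);d=f['depth']
m=(d>0)&(P[...,2]>.088)&(P[...,2]<.097)&(P[...,0]>.48)&(P[...,0]<.62)&(P[...,1]>-.05)&(P[...,1]<.03)
X=P[m]; print(len(X),cv2.minAreaRect((X[:,:2]*1000).astype(np.float32)))
R1=Rt(25); g=np.array([.539,.0055,.080])
plan(tcp(g,R1),R1,4)
f=shot('side','s2.png')
E
```

```text
clock: 2.87
tool_pos: [0.5339, 0.0284, 0.1259]
tcp_rot: [1.675, 2.2, -0.373]
force: [0.8, 1.1, -0.6]
grip_width: 0.0853
clock: 2.95
tool_pos: [0.5339, 0.0231, 0.1253]
tcp_rot: [1.681, 2.192, -0.381]
force: [-0.6, -0.9, 0.0]
grip_width: 0.0853
2173 ((539.1245727539062, 6.795665740966797), (20.011856079101562, 34.029335021972656), 15.96008014678955)
from [0.5333 0.0259 0.1256] end err [ 0.  -0.1 -0. ] [ 0.08 -0.31  0.19]
{"offset": [[0.001, 0.0, 0.086], [0.0, 0.0, 0.086], [0.0, 0.001, 0.086], [0.0, -0.0, 0.087]], "angular": [[0.0, 0.001, 0.0], [0.0, 0.001, 0.0], [0.0, 0.001, 0.0], [0.0, 0.001, 0.0]]}
```

View pics/w2.png

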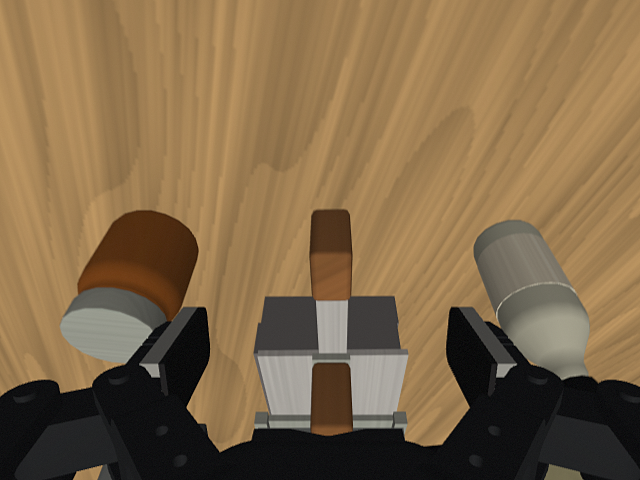

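View pics/s2.png

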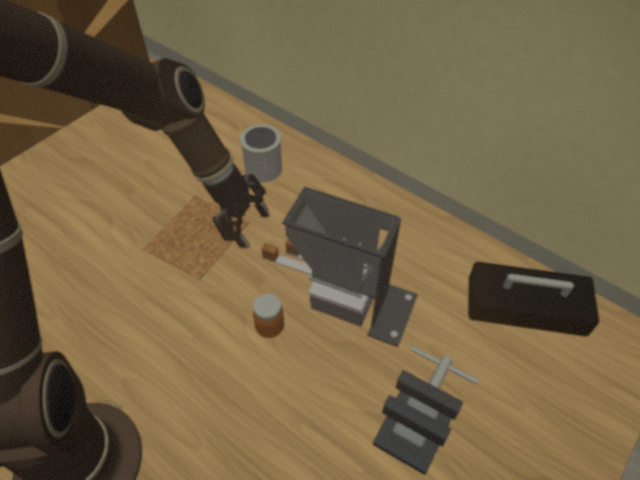

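The wrist view shows the cover block at (331,255), centred between the pads. The gate block is behind it at (332,395). I'll descend and grip.

```bash
python3 -m creep '{"offset": [[0.001, 0.0, 0.086], [0.0, 0.0, 0.086], [0.0, 0.001, 0.086], [0.0, 0, 0.086],[0,0,0]], "angular": [[0.0, 0.001, 0.0], [0.0, 0.001, 0.0], [0.0, 0.001, 0.0], [0.0, 0.001, 0.0],[0,0,0]]}'
python3 -m creep '{"offset": [[0,0,0],[0,0,0],[0,0,0],[0,0,0]],"angular":[[0,0,0],[0,0,0],[0,0,0],[0,0,0]]}' 0
python3 -m creep '{"offset": [[0,0,0],[0,0,0],[0,0,0],[0,0,0]],"angular":[[0,0,0],[0,0,0],[0,0,0],[0,0,0]]}'
python3 - <<'E'
from h import *
p,R=cur(); print(p-env.grip_depth*R.as_matrix()[:,2], R.as_matrix()[:,1:].T.round(3))
f=shot('side','s3.png')
hx,hy=frame(15.3)
print(R.inv().apply(-hx).round(3),R.inv().apply([0,0,1]).round(3))
E
```

```text
clock: 3.47
tool_pos: [0.5398, 0.0006, 0.0621]
tcp_rot: [1.682, 2.211, -0.368]
force: [-1.1, 0.2, 0.7]
grip_width: 0.0854
clock: 3.8
tool_pos: [0.5417, 0.0009, 0.0648]
tcp_rot: [1.683, 2.208, -0.363]
force: [-0.3, -0.4, 0.6]
grip_width: 0.0391
clock: 4.13
tool_pos: [0.5415, 0.0003, 0.0642]
tcp_rot: [1.683, 2.207, -0.365]
force: [0.2, 2.6, 2.8]
grip_width: 0.0191
[0.53942331 0.0078219  0.08123715] [[ 0.964  0.265  0.002]
 [ 0.112 -0.401 -0.909]]
[ 0.909  0.001 -0.416] [-0.416  0.002 -0.909]
```

View pics/s3.png

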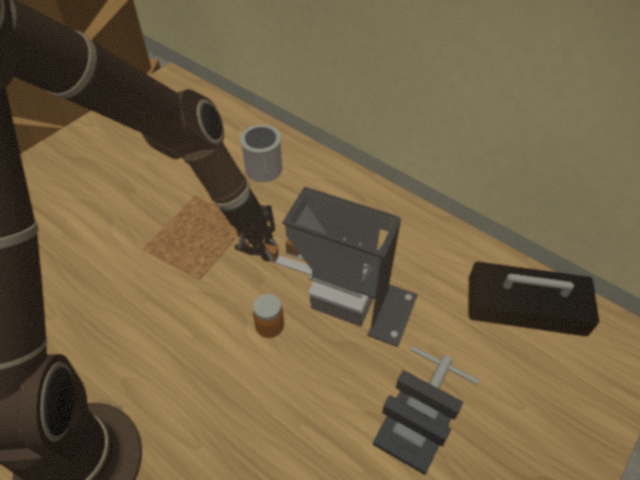

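```bash
python3 -m creep '{"offset": [[-0.004,0,-0.009],[0.023,0,-0.010],[0.045,0,-0.021],[0.068,0,-0.031],[0.068,0,-0.031]],"angular":[[0,0,0],[0,0,0],[0,0,0],[0,0,0],[0,0,0]]}'
python3 - <<'E'
from h import *
f=shot('side','s4.png')[ 'pixels']
cv2.imwrite('pics/s4z.png',cv2.resize(f[150:360,200:460],None,fx=3,fy=2.85,interpolation=cv2.INTER_CUBIC))
E
```

```text
clock: 4.6
tool_pos: [0.5287, 0.0439, 0.0656]
tcp_rot: [1.685, 2.207, -0.366]
force: [0.4, -0.6, -1.1]
grip_width: 0.0192
```

View pics/s4z.png

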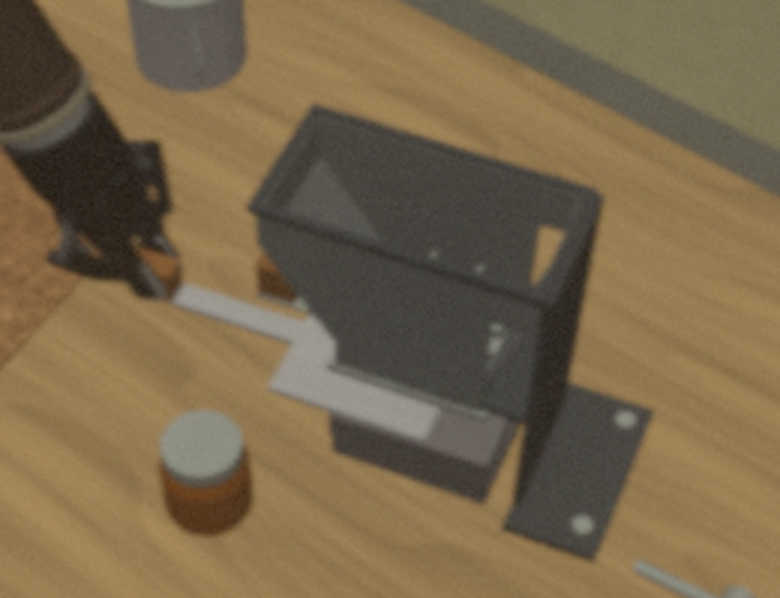

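The cover is coming out cleanly and the tray hasn't moved.

```bash
python3 -m creep '{"offset": [[0.080,0,-0.042],[0.089,0,-0.046],[0.089,0,-0.046],[0.089,0,-0.046],[0.089,0,-0.046]],"angular":[[0,0,0],[0,0,0],[0,0,0],[0,0,0],[0,0,0]]}'
python3 - <<'E'
from h import *
f=shot('side','s5.png');fp=f[ 'pixels']
cv2.imwrite('pics/s5z.png',cv2.resize(fp[150:360,200:460],None,fx=3,fy=2.85,interpolation=cv2.INTER_CUBIC))
p,R=cur(); print(p-env.grip_depth*R.as_matrix()[:,2])
# cover plane height
hx,hy=frame(15.5); g=p-env.grip_depth*R.as_matrix()[:,2]; P=pts(f); q=P-g; a=q@hx; b=q@hy
for lo,hi in((30,50),(60,100),(120,150),(150,180),(180,215),(215,230)):
    m=(f['depth']>0)&(a*1000>lo)&(a*1000<hi)&(abs(b)<(.008 if lo<110 else .04))&(P[...,2]>.02)&(P[...,2]<.1); print(lo,hi,m.sum(),np.median(P[m][:,2]) if m.sum() else 0)
E
```

```text
clock: 5.07
tool_pos: [0.5026, 0.1391, 0.0704]
tcp_rot: [1.683, 2.208, -0.366]
force: [-0.4, -0.0, -1.6]
grip_width: 0.0192
[0.49991338 0.15172096 0.08700206]
30 50 46 0.06668771925628589
60 100 103 0.06672608929306217
120 150 352 0.06682973149931197
150 180 384 0.06710184139625941
180 215 319 0.06700047785656281
215 230 136 0.06690475634138943
```

View pics/s5z.png

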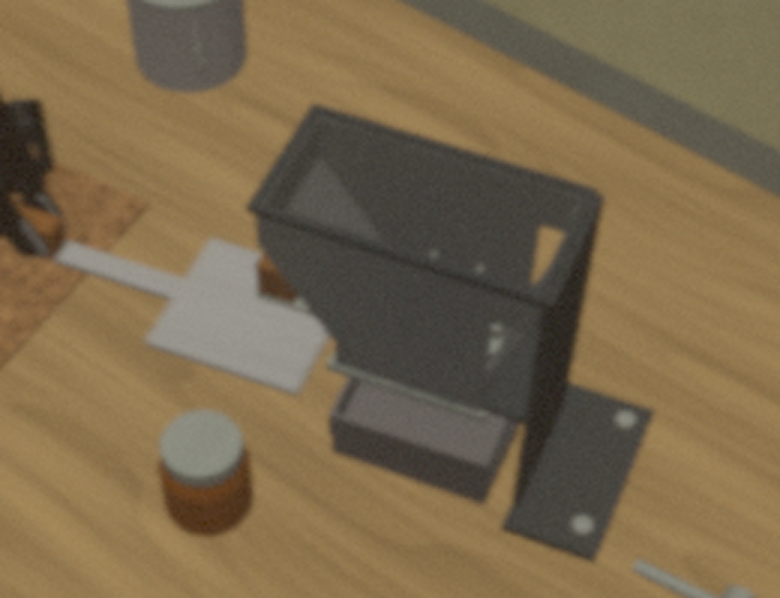

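The cover is clear of the tray, level (top at z 0.067 along its whole length), and the tray is now open.

```bash
python3 - <<'E'
from h import *
f=shot('top'); P=pts(f); p,R=cur(); g=p-env.grip_depth*R.as_matrix()[:,2]
for nm,f in(('top',f),('side',shot('side'))):
    P=pts(f); p,R=cur(); g=p-env.grip_depth*R.as_matrix()[:,2]; hx,hy=frame(15.3)
    q=P-g;a=q@hx;b=q@hy
    m=(f['depth']>0)&(a>.09)&(a<.26)&(abs(b)<.08)&(abs(P[...,2]-.067)<.005)
    X=(P[m][:,:2]*1000).astype(np.float32)
    k=(a[m]>.12)
    r=cv2.minAreaRect(X[k]); print(nm,r,'a range',np.percentile(a[m],[.5,99.5]),'b',np.percentile(b[m],[.5,99.5]))
print(g)
off=.175*frame(15.3)[0]
gt=np.array([.5075,.219,.0]) - off; print('target grasp',gt)
zz=.003+.024+ (g[2]-(.067-.005+.024)); print(zz)
T=np.array([gt[0],gt[1],zz+.03]); plan(tcp(T,R),R,7)
E
```

```text
top ((549.5106201171875, -21.507102966308594), (110.77709197998047, 112.64199829101562), 16.089752197265625) a range [0.09313604 0.23063693] b [-0.05250755  0.05652237]
side ((548.4480590820312, -25.212142944335938), (113.0042953491211, 118.34298706054688), 15.206509590148926) a range [0.09267914 0.23672969] b [-0.05465019  0.05528484]
[0.50079261 0.14760069 0.08726883]
target grasp [0.46132222 0.38779755 0.        ]
0.028268826529870162
from [0.5029 0.1401 0.0703] end err [ 0.   0.1 -0.1] [0. 0. 0.]
{"offset": [[0.166, 0.019, -0.053], [0.166, 0.019, -0.053], [0.165, 0.018, -0.053], [0.166, 0.019, -0.053], [0.166, 0.019, -0.053]], "angular": [[0.0, 0.0, 0.0], [0.0, 0.0, 0.0], [0.0, 0.0, 0.0], [0.0, 0.0, 0.0], [0.0, 0.0, 0.0]]}
{"offset": [[0.166, 0.019, -0.053], [0.166, 0.019, -0.053]], "angular": [[0.0, 0.0, 0.0], [0.0, 0.0, 0.0]]}
```

```bash
python3 -m creep '{"offset": [[0.093,0.010,-0.030],[0.139,0.016,-0.044],[0.163,0.018,-0.052],[0.163,0.018,-0.052],[0.163,0.018,-0.052]],"angular":[[0,0,0],[0,0,0],[0,0,0],[0,0,0],[0,0,0]]}'
python3 -m creep '{"offset": [[0.151,0.017,-0.048],[0.128,0.014,-0.041],[0.104,0.012,-0.033],[0.058,0.006,-0.019],[0,0,0]],"angular":[[0,0,0],[0,0,0],[0,0,0],[0,0,0],[0,0,0]]}'
python3 - <<'E'
from h import *
for nm in('top','side'):
    f=shot(nm,nm+'6.png')
    P=pts(f); p,R=cur(); g=p-env.grip_depth*R.as_matrix()[:,2]; hx,hy=frame(15.3)
    q=P-g;a=q@hx;b=q@hy; zt=g[2]-.02
    m=(f['depth']>0)&(a>.09)&(a<.26)&(abs(b)<.08)&(abs(P[...,2]-zt)<.008)
    X=(P[m][:,:2]*1000).astype(np.float32); k=(a[m]>.12)
    print(nm,cv2.minAreaRect(X[k]),'a',np.percentile(a[m],[.5,99.5]),'b',np.percentile(b[m],[.5,99.5]))
    for lo,hi in((30,50),(60,100),(120,150),(150,180),(180,215),(215,230)):
        m=(f['depth']>0)&(a*1000>lo)&(a*1000<hi)&(abs(b)<(.008 if lo<110 else .04))&(P[...,2]>.02)&(P[...,2]<.1); print(lo,m.sum(),np.median(P[m][:,2]).round(4) if m.sum() else 0)
print(g,R.inv().apply([0,0,1]).round(3), R.inv().apply(-hx).round(3),R.inv().apply(hy).round(3))
E
```

```text
clock: 5.63
tool_pos: [0.4788, 0.2874, 0.0521]
tcp_rot: [1.686, 2.205, -0.367]
force: [0.7, -0.1, -1.2]
grip_width: 0.0192
clock: 6.05
tool_pos: [0.4632, 0.3806, 0.0403]
tcp_rot: [1.681, 2.21, -0.365]
force: [-0.7, 0.2, -0.2]
grip_width: 0.0193
top ((510.123291015625, 214.54835510253906), (111.53508758544922, 115.24778747558594), 15.365312576293945) a [0.09288132 0.23418218] b [-0.05337859  0.05587884]
30 51 0.0367
60 103 0.0369
120 390 0.0364
150 388 0.0363
180 446 0.0365
215 192 0.0364
side ((510.6281433105469, 210.53506469726562), (115.39636993408203, 119.73602294921875), 14.922903060913086) a [0.09409659 0.23800648] b [-0.05570256  0.05569179]
30 44 0.037
60 76 0.0373
120 317 0.0375
150 321 0.0374
180 397 0.0377
215 164 0.0376
[0.46257471 0.38394963 0.05814634] [-0.418  0.001 -0.908] [ 0.908 -0.    -0.418] [0.001 1.    0.001]
```

View pics/side6.png

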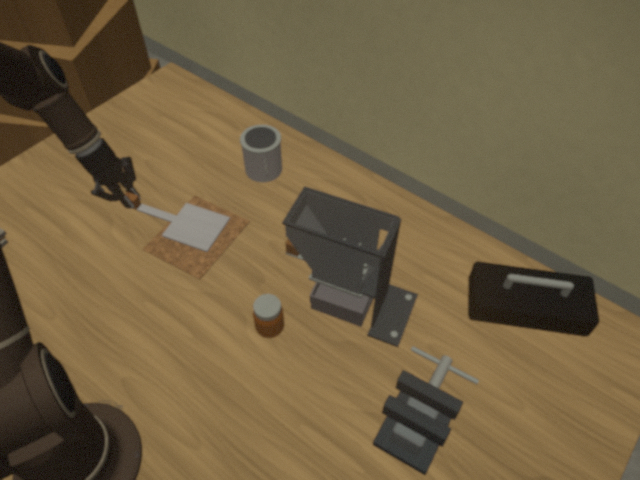

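```bash
python3 -m creep '{"offset": [[0.028,0,0.043],[0.028,0,0.042],[0.013,0,0.027],[0,0,0]],"angular":[[0,0,0],[0,0,0],[0,0,0],[0,0,0]]}'
python3 -m creep '{"offset": [[0.003,0,0.006],[0,0,0]],"angular":[[0,0,0],[0,0,0]]}'
python3 -m creep '{"offset": [[0.003,0,0.006],[0,0,0]],"angular":[[0,0,0],[0,0,0]]}'
python3 - <<'E'
from h import *
for nm in('top','side'):
    f=shot(nm,nm+'7.png')
    P=pts(f); p,R=cur(); g=p-env.grip_depth*R.as_matrix()[:,2]; hx,hy=frame(15.3)
    q=P-g;a=q@hx;b=q@hy
    for lo,hi in((30,50),(60,100),(120,150),(150,180),(180,215),(215,230),(245,255)):
        m=(f['depth']>0)&(a*1000>lo)&(a*1000<hi)&(abs(b)<(.008 if lo<110 else .04))&(P[...,2]>-.02)&(P[...,2]<.1); print(lo,m.sum(),np.median(P[m][:,2]).round(4) if m.sum() else 0)
print(g,g+.1745*hx)
E
```

```text
clock: 6.48
tool_pos: [0.4627, 0.3796, 0.0133]
tcp_rot: [1.684, 2.206, -0.37]
force: [-0.4, 0.0, -1.4]
grip_width: 0.0188
clock: 6.65
tool_pos: [0.4636, 0.3808, 0.0136]
tcp_rot: [1.684, 2.207, -0.367]
force: [-0.2, -0.3, -1.9]
grip_width: 0.0191
clock: 6.82
tool_pos: [0.4636, 0.3813, 0.0126]
tcp_rot: [1.684, 2.207, -0.365]
force: [-0.4, 0.1, -1.1]
grip_width: 0.0193
30 47 0.0104
60 101 0.0096
120 377 0.0094
150 375 0.009
180 427 0.0088
215 183 0.0087
245 120 0.0032
30 40 0.0091
60 83 0.0095
120 309 0.0091
150 329 0.0092
180 374 0.0092
215 163 0.0096
245 108 0.0036
[0.46140928 0.38884617 0.02969215] [0.50745513 0.2205309  0.02969215]
```

```bash
python3 -m creep '{"offset": [[0.002,0,0.005],[0,0,0]],"angular":[[0,0,0],[0,0,0]]}'
python3 -m creep '{"offset": [[0.002,0,0.005],[0,0,0]],"angular":[[0,0,0],[0,0,0]]}'

```

```text
clock: 7.08
tool_pos: [0.4636, 0.3814, 0.0116]
tcp_rot: [1.684, 2.207, -0.365]
force: [-0.5, 0.4, 1.6]
grip_width: 0.019
clock: 7.25
tool_pos: [0.4637, 0.3816, 0.011]
tcp_rot: [1.683, 2.207, -0.365]
force: [-1.0, 1.3, 5.9]
grip_width: 0.0189
```

Contact shows as +6 N, so the cover is down. I'll release and back off along the tool axis.

```bash
python3 -m creep '{"offset": [[0,0,0],[0,0,0],[0,0,0],[0,0,0]],"angular":[[0,0,0],[0,0,0],[0,0,0],[0,0,0]]}' 1
python3 -m creep '{"offset": [[0,0,-0.04],[0,0,-0.08],[0,0,-0.12],[0,0,-0.15],[0,0,-0.15]],"angular":[[0,0,0],[0,0,0],[0,0,0],[0,0,0],[0,0,0]]}'
python3 -m creep '{"offset": [[0,0,-0.12],[0,0,0]],"angular":[[0,0,0],[0,0,0]]}'
python3 - <<'E'
from h import *
for nm in('top','side'):
    f=shot(nm,nm+'8.png'); np.savez('f_%s8.npz'%nm,**f)
    P=pts(f); hx,hy=frame(15.3); g=np.array([.4614,.3888,0])
    q=P-g;a=q@hx;b=q@hy
    m=(f['depth']>0)&(a>.09)&(a<.26)&(abs(b)<.08)&(abs(P[...,2]-.009)<.003)&(cv2.cvtColor(f['pixels'],cv2.COLOR_BGR2HSV)[...,1]<60)&(a>.12)
    print(nm,cv2.minAreaRect((P[m][:,:2]*1000).astype(np.float32)),np.median(P[m][:,2]))
    # gate block
    m=(f['depth']>0)&(P[...,2]>.137)&(P[...,2]<.15)&(P[...,0]>.5)&(P[...,0]<.6)&(P[...,1]>-.09)&(P[...,1]<.0)
    print('gate',m.sum(),cv2.minAreaRect((P[m][:,:2]*1000).astype(np.float32)))
p,R=cur(); print(p)
E
```

```text
clock: 7.58
tool_pos: [0.4634, 0.3809, 0.0102]
tcp_rot: [1.684, 2.207, -0.366]
force: [0.4, -0.2, 0.1]
grip_width: 0.0667
clock: 8.0
tool_pos: [0.4511, 0.4246, 0.1098]
tcp_rot: [1.684, 2.207, -0.367]
force: [-0.2, 0.5, 0.2]
grip_width: 0.0853
clock: 8.17
tool_pos: [0.4493, 0.4386, 0.1354]
tcp_rot: [1.684, 2.211, -0.354]
force: [0.5, 0.5, 0.3]
grip_width: 0.0852
top ((509.2518310546875, 216.74945068359375), (109.98344421386719, 117.30097961425781), 15.652811050415039) 0.008675760357472242
gate 58 ((553.2955322265625, -42.84159469604492), (20.074848175048828, 14.174641609191895), 15.59846305847168)
side ((509.0936279296875, 214.79872131347656), (112.8865737915039, 120.66796875), 15.238497734069824) 0.008746680128783994
gate 41 ((545.2544555664062, -51.30353546142578), (23.995540618896484, 10.463950157165527), 75.1869125366211)
[0.44874932 0.43504678 0.13140054]
```

View pics/side8.png

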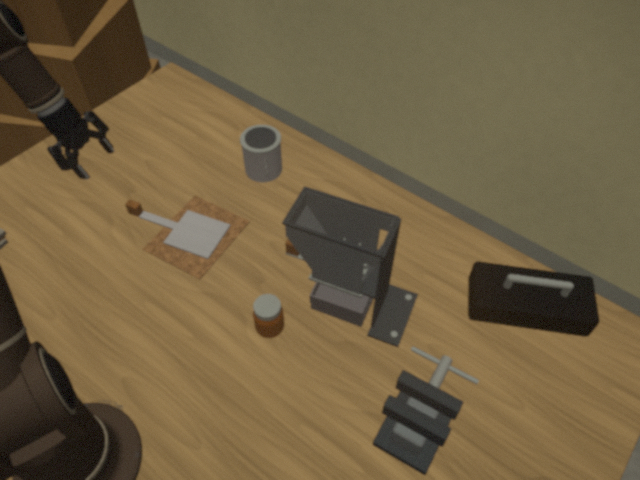

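View pics/top8.png

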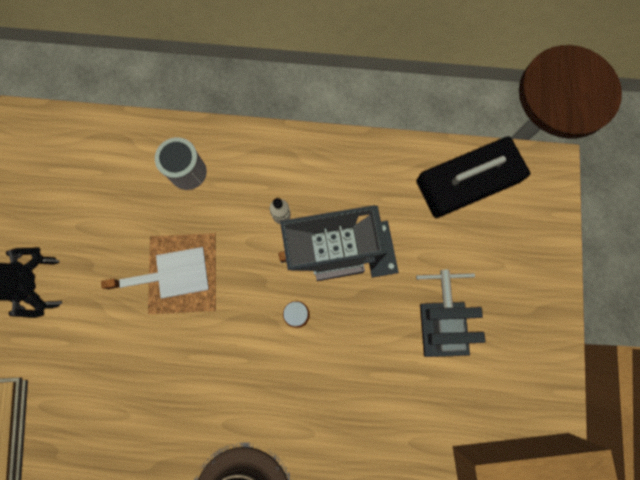

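The cover lies flat on the mat: plate at (182,273) in the top view and centre about (0.508,0.217) against the mat middle (0.5075,0.219). Next is the gate.

```bash
python3 - <<'E'
from h import *
f=np.load('f_w1.npz'); R=cv2.Rodrigues(f['rvec'])[0]; C=-R.T@f['tvec'].ravel()
print('q',env.state()['q'].round(2))
R1=Rt(35,15.3); g=np.array([.555,-.0495,.128]); z=R1.as_matrix()[:,2]
plan(tcp(g,R1)-.08*z,R1,14)
# camera in tool frame (at time of w1)
E
```

```text
q [-1.24  0.69  0.35  1.52  0.12  1.24 -0.72]
from [0.4487 0.435  0.1314] end err [ 0.1  0.1 -0. ] [ 0.18 -0.39 -0.03]
{"offset": [[-0.156, -0.009, 0.053], [-0.156, -0.009, 0.055], [-0.155, -0.01, 0.057], [-0.155, -0.009, 0.059], [-0.153, -0.009, 0.061]], "angular": [[0.0, -0.004, -0.0], [0.0, -0.004, -0.0], [0.0, -0.004, -0.0], [0.0, -0.004, -0.0], [0.0, -0.004, -0.0]]}
{"offset": [[-0.153, -0.009, 0.062], [-0.152, -0.01, 0.065], [-0.152, -0.009, 0.066], [-0.15, -0.009, 0.069], [-0.149, -0.009, 0.07]], "angular": [[0.0, -0.004, -0.0], [0.0, -0.004, -0.0], [0.0, -0.004, -0.0], [0.0, -0.004, -0.0], [0.0, -0.004, -0.0]]}
{"offset": [[-0.149, -0.01, 0.072], [-0.148, -0.009, 0.074], [-0.146, -0.009, 0.076], [-0.146, -0.009, 0.078]], "angular": [[0.0, -0.004, -0.0], [0.0, -0.004, -0.0], [0.0, -0.004, -0.0], [0.0, -0.004, -0.0]]}
```

```bash
python3 -m creep '{"offset": [[-0.156, -0.009, 0.053], [-0.156, -0.009, 0.055], [-0.155, -0.01, 0.057], [-0.155, -0.009, 0.059], [-0.153, -0.009, 0.061]], "angular": [[0.0, -0.004, 0.0], [0.0, -0.004, 0.0], [0.0, -0.004, 0.0], [0.0, -0.004, 0.0], [0.0, -0.004, 0.0]]}'
python3 -m creep '{"offset": [[-0.153, -0.009, 0.062], [-0.152, -0.01, 0.065], [-0.152, -0.009, 0.066], [-0.15, -0.009, 0.069], [-0.149, -0.009, 0.07]], "angular": [[0.0, -0.004, 0.0], [0.0, -0.004, 0.0], [0.0, -0.004, 0.0], [0.0, -0.004, 0.0], [0.0, -0.004, 0.0]]}'
python3 -m creep '{"offset": [[-0.149, -0.01, 0.072], [-0.148, -0.009, 0.074], [-0.1, -0.006, 0.05],[-0.06,-0.005,0.03],[0,0,0]], "angular": [[0.0, -0.004, 0.0], [0.0, -0.004, 0.0], [0.0, -0.004, 0.0],[0,-0.006,0],[0,0,0]]}'
python3 - <<'E'
from h import *
f=shot('wrist','w9.png'); np.savez('f_w9.npz',**f)
P=pts(f); d=f['depth']
m=(d>0)&(P[...,2]>.139)&(P[...,2]<.150)&(P[...,0]>.5)&(P[...,0]<.6)&(P[...,1]>-.09)&(P[...,1]<.0)
m=m&(cv2.cvtColor(f['pixels'],cv2.COLOR_BGR2HSV)[...,1]>80)
X=P[m]; print('gate',m.sum(),cv2.minAreaRect((X[:,:2]*1000).astype(np.float32)),X.mean(0))
p,R=cur(); print(p,R.as_matrix()[:,1:].T.round(3))
E
```

```text
clock: 8.68
tool_pos: [0.4829, 0.2704, 0.1464]
tcp_rot: [1.649, 2.161, -0.417]
force: [0.9, 0.0, -0.6]
grip_width: 0.0855
clock: 9.1
tool_pos: [0.5171, 0.1097, 0.1636]
tcp_rot: [1.615, 2.116, -0.462]
force: [0.6, -0.8, -0.2]
grip_width: 0.0856
clock: 9.52
tool_pos: [0.5383, 0.0104, 0.1754]
tcp_rot: [1.586, 2.071, -0.503]
force: [-0.9, 1.0, -0.2]
grip_width: 0.0855
gate 1165 ((554.415283203125, -49.1805419921875), (19.73655891418457, 29.545082092285156), 15.19834041595459) [ 0.55331178 -0.04514833  0.14435409]
[0.53845245 0.01292119 0.17506295] [[ 0.965  0.264  0.001]
 [ 0.152 -0.554 -0.818]]
```

View pics/w9.png

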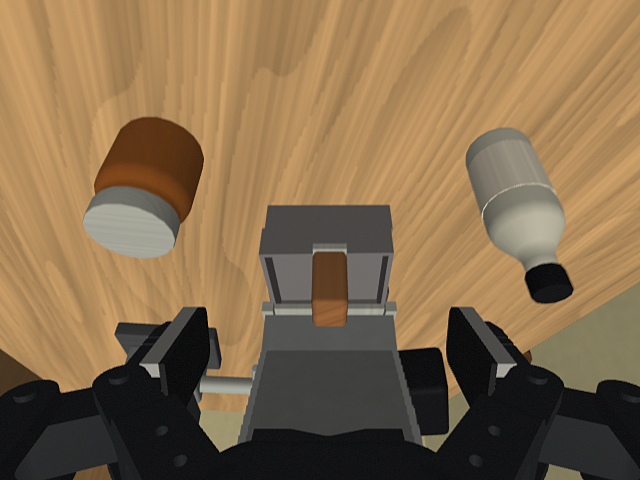

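The gate block is at (330,285) in the wrist view, centred between the pads, with nothing beside it. I'll move in and grip.

```bash
python3 - <<'E'
from h import *
R1=Rt(35,15.2); g=np.array([.5544,-.0492,.127]); plan(tcp(g,R1),R1,5)
E
```

```text
from [0.5385 0.0129 0.1751] end err [0.  0.1 0.1] [0.08 0.08 0.05]
{"offset": [[-0.025, -0.001, 0.095], [-0.025, -0.001, 0.095], [-0.024, -0.001, 0.095], [-0.025, -0.001, 0.095], [-0.025, -0.001, 0.094]], "angular": [[0.0, 0.0, 0.0], [0.0, 0.0, 0.0], [0.0, 0.0, 0.0], [0.0, 0.0, 0.0], [0.0, 0.0, 0.0]]}
```

```bash
python3 -m creep '{"offset": [[-0.025, -0.001, 0.095], [-0.025, -0.001, 0.095], [-0.024, -0.001, 0.095], [-0.025, -0.001, 0.095], [-0.025, -0.001, 0.094]], "angular": [[0.0, 0.0, 0.0], [0.0, 0.0, 0.0], [0.0, 0.0, 0.0], [0.0, 0.0, 0.0], [0.0, 0.0, 0.0]]}'
python3 -m creep '{"offset": [[0,0,0]],"angular":[[0,0,0]]}'
python3 - <<'E'
from h import *
p,R=cur(); g=p-env.grip_depth*R.as_matrix()[:,2]; print(g)
f=shot('side','s10.png')['pixels']
cv2.imwrite('pics/s10z.png',cv2.resize(f[120:330,180:440],None,fx=3,fy=2.85,interpolation=cv2.INTER_CUBIC))
E
```

```text
clock: 9.98
tool_pos: [0.5583, -0.0569, 0.1108]
tcp_rot: [1.58, 2.078, -0.497]
force: [0.2, 0.1, -0.4]
grip_width: 0.0853
clock: 10.07
tool_pos: [0.5568, -0.0599, 0.1101]
tcp_rot: [1.583, 2.076, -0.503]
force: [-0.4, -0.7, -0.8]
grip_width: 0.0857
[ 0.55400978 -0.04952815  0.12544425]
```

View pics/s10z.png

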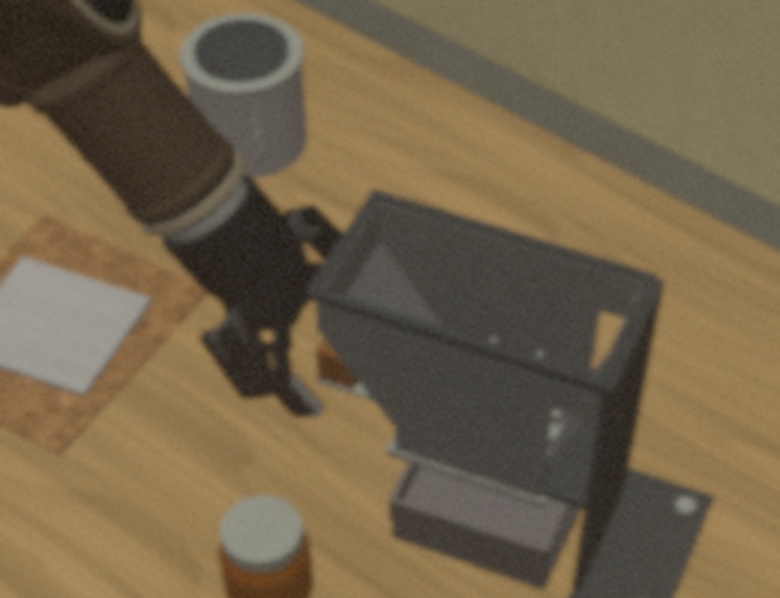

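```bash
python3 -m creep '{"offset": [[0,0,0],[0,0,0],[0,0,0],[0,0,0],[0,0,0]],"angular":[[0,0,0],[0,0,0],[0,0,0],[0,0,0],[0,0,0]]}' 0
python3 -m creep '{"offset": [[0,0,0],[0,0,0],[0,0,0]],"angular":[[0,0,0],[0,0,0],[0,0,0]]}'
python3 - <<'E'
from h import *
p,R=cur(); g=p-env.grip_depth*R.as_matrix()[:,2]; hx,hy=frame(15.2)
print(g,'along',(p@hx).round(4),R.inv().apply(hx).round(3),R.inv().apply([0,0,1]).round(3))
E
```

```text
clock: 10.53
tool_pos: [0.558, -0.0584, 0.1126]
tcp_rot: [1.582, 2.075, -0.497]
force: [-0.8, -0.3, -0.1]
grip_width: 0.0256
clock: 10.78
tool_pos: [0.558, -0.0589, 0.1126]
tcp_rot: [1.583, 2.075, -0.497]
force: [-1.0, 2.5, 4.4]
grip_width: 0.019
[ 0.55517514 -0.04859986  0.12793119] along 0.2032 [-0.819 -0.003  0.574] [-0.574  0.002 -0.819]
```

```bash
cat > al.py <<'E'
from h import *
s=env.state(); p,R=cur(); hx,hy=frame(15.2); print('along %.4f z %.4f Fhx %.1f clk %.2f'%(p@hx,p[2],np.array(s['force'])@hx,s['clock']))
E
python3 -m creep '{"offset": [[-0.008,0,0.006],[-0.008,0,0.006],[0,0,0]],"angular":[[0,0,0],[0,0,0],[0,0,0]]}'; python3 al.py
python3 -m creep '{"offset": [[-0.008,0,0.006],[0,0,0]],"angular":[[0,0,0],[0,0,0]]}'; python3 al.py
```

```text
clock: 11.03
tool_pos: [0.5583, -0.0595, 0.1125]
tcp_rot: [1.583, 2.078, -0.496]
force: [-16.2, 20.9, 25.9]
grip_width: 0.0191
along 0.2038 z 0.1125 Fhx -24.5 clk 11.03
clock: 11.2
tool_pos: [0.5583, -0.0596, 0.1124]
tcp_rot: [1.583, 2.08, -0.494]
force: [-24.0, 30.6, 36.5]
grip_width: 0.0194
along 0.2039 z 0.1124 Fhx -35.8 clk 11.20
```

The gate was already against its stop, so the zero is at "along" ≈ 0.2037. I'll pull to about 0.158.

```bash
python3 -m creep '{"offset": [[0.025,0,-0.017],[0.033,0,-0.023],[0.033,0,-0.023],[0.033,0,-0.023],[0.033,0,-0.023]],"angular":[[0,0,0],[0,0,0],[0,0,0],[0,0,0],[0,0,0]]}'; python3 al.py
```

```text
clock: 11.62
tool_pos: [0.5499, -0.0287, 0.1126]
tcp_rot: [1.583, 2.072, -0.499]
force: [3.2, -3.0, 5.1]
grip_width: 0.0191
along 0.1719 z 0.1126 Fhx 3.8 clk 11.62
```

```bash
python3 -m creep '{"offset": [[0.033,0,-0.023],[0.020,0,-0.014],[0,0,0],[0,0,0]],"angular":[[0,0,0],[0,0,0],[0,0,0],[0,0,0]]}'; python3 al.py; python3 - <<'E'
from h import *
t=shot('top'); s=shot('side'); np.savez('f_top11.npz',**t)
cv2.imwrite('pics/t11z.png',cv2.resize(t['pixels'][180:300,240:420],None,fx=4.4,fy=4.4,interpolation=cv2.INTER_CUBIC))
cv2.imwrite('pics/s11z.png',cv2.resize(s['pixels'][150:360,200:460],None,fx=3,fy=2.85,interpolation=cv2.INTER_CUBIC))
E
```

```text
clock: 11.95
tool_pos: [0.5463, -0.0153, 0.1126]
tcp_rot: [1.583, 2.074, -0.498]
force: [-1.2, 2.0, 12.2]
grip_width: 0.0193
along 0.1580 z 0.1126 Fhx -2.2 clk 11.95
```

View pics/t11z.png

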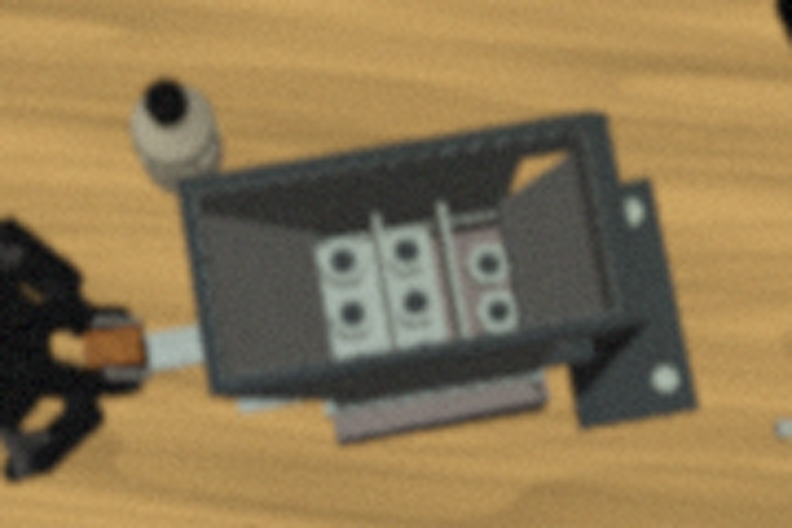

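View pics/s11z.png

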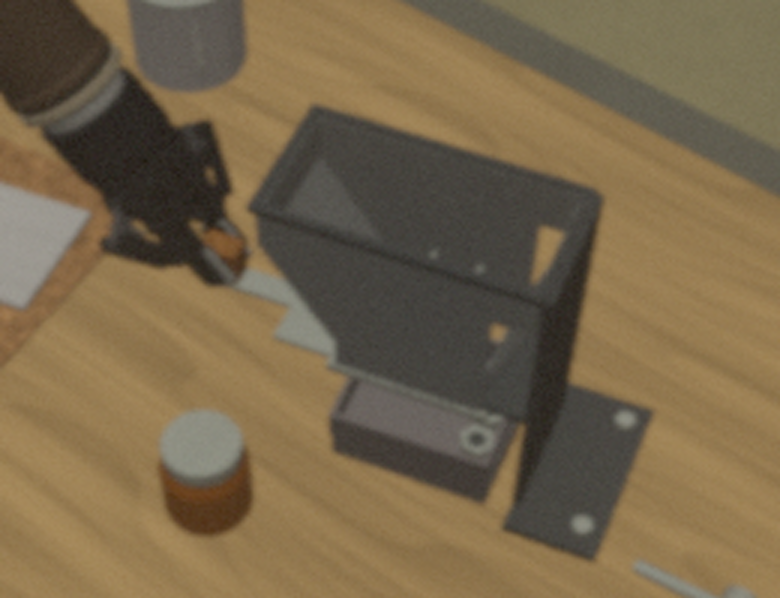

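Row 1 has dropped. The top view shows two nuts lower down through lane 1, at (487,262) and (498,310) in the zoom. The side view shows one in the tray at (478,438). I'll check heights to count them.

```bash
python3 - <<'E'
from h import *
t=np.load('f_top11.npz'); P=pts(t)
for u,v in((487,258),(498,305),(405,242),(415,292)):
    x=240+u/4.4;y=180+v/4.4; xi,yi=int(round(x)),int(round(y)); r=P[yi-3:yi+4,xi-3:xi+4].reshape(-1,3); print((u,v),np.median(r,0).round(3))
s=shot('side'); P=pts(s); x=200+478/3; y=150+430/2.85; xi,yi=int(x),int(y); print('side nut',np.median(P[yi-4:yi+1,xi-2:xi+3].reshape(-1,3),0).round(3))
for n in['nut1a_c']:
  for c in('side','top'):
    print([(np.round(b['bbox']),round(b['score'],2)) for b in env.boxes_of(n,c)])
hx,hy=frame(15.2); o=np.array([.585,-.1615,0])
print([ (np.array(q)-o[:2])@np.stack([hx[:2],hy[:2]],1) for q in ()])
w=shot('wrist','w12.png')
E
```

```text
(487, 258) [ 0.626 -0.201  0.044]
(498, 305) [ 0.601 -0.208  0.044]
(405, 242) [ 0.616 -0.152  0.12 ]
(415, 292) [ 0.59  -0.159  0.12 ]
side nut [ 0.579 -0.213  0.044]
[(array([353., 302., 368., 307.]), 0.5)]
[(array([346., 235., 354., 246.]), 0.74)]
[]
```

View pics/w12.png

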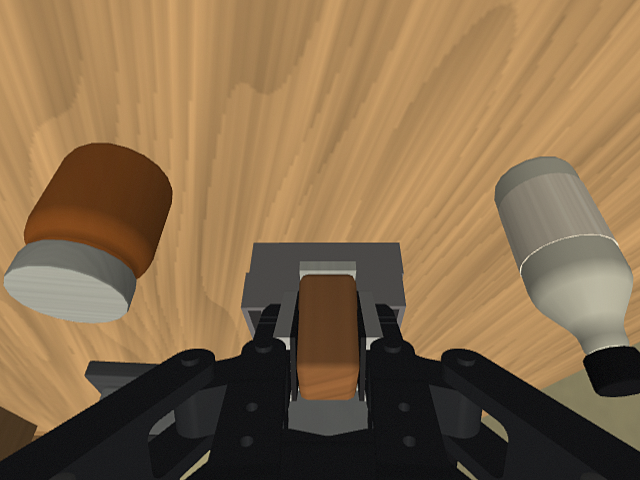

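All three row-1 nuts lie flat on the tray floor (tops at z 0.044), and row 2 is still up (0.120). Now I'll push the gate shut.

```bash
python3 -m creep '{"offset": [[-0.025,0,0.017],[-0.036,0,0.025],[-0.036,0,0.025],[-0.036,0,0.025],[-0.036,0,0.025]],"angular":[[0,0,0],[0,0,0],[0,0,0],[0,0,0],[0,0,0]]}'; python3 al.py
python3 -m creep '{"offset": [[-0.016,0,0.011],[-0.008,0,0.006],[0,0,0]],"angular":[[0,0,0],[0,0,0],[0,0,0]]}'; python3 al.py
```

```text
clock: 12.67
tool_pos: [0.557, -0.055, 0.1126]
tcp_rot: [1.583, 2.075, -0.498]
force: [-2.3, 3.3, 11.1]
grip_width: 0.0191
along 0.1992 z 0.1126 Fhx -3.7 clk 12.67
clock: 12.92
tool_pos: [0.5582, -0.0595, 0.1125]
tcp_rot: [1.583, 2.076, -0.497]
force: [-6.3, 9.2, 17.1]
grip_width: 0.0193
along 0.2038 z 0.1125 Fhx -10.6 clk 12.92
```

```bash
python3 -m creep '{"offset": [[-0.006,0,0.004],[0,0,0]],"angular":[[0,0,0],[0,0,0]]}'; python3 al.py
python3 -m creep '{"offset": [[0,0,0],[0,0,0],[0,0,0],[0,0,0],[0,0,0]],"angular":[[0,0,0],[0,0,0],[0,0,0],[0,0,0],[0,0,0]]}' 1; python3 al.py
python3 -m creep '{"offset": [[0,0,-0.05],[0,0,-0.08],[0,0,-0.12],[0,0,-0.15],[0,0,-0.15]],"angular":[[0,0,0],[0,0,0],[0,0,0],[0,0,0],[0,0,0]]}'
python3 - <<'E'
from h import *
t=shot('top','t13.png'); s=shot('side','s13.png'); w=shot('wrist','w13.png')
for n,f in(('top',t),('wrist',w)):
    P=pts(f); d=f['depth']
    m=(d>0)&(P[...,2]>.139)&(P[...,2]<.150)&(P[...,0]>.5)&(P[...,0]<.6)&(P[...,1]>-.09)&(P[...,1]<.0)&(cv2.cvtColor(f['pixels'],cv2.COLOR_BGR2HSV)[...,1]>80)
    X=P[m]; print(n,m.sum(),cv2.minAreaRect((X[:,:2]*1000).astype(np.float32)) if m.sum() else 0)
cv2.imwrite('pics/t13z.png',cv2.resize(t['pixels'][180:300,240:420],None,fx=4.4,fy=4.4,interpolation=cv2.INTER_CUBIC))
E
```

```text
clock: 13.08
tool_pos: [0.5583, -0.0595, 0.1125]
tcp_rot: [1.583, 2.077, -0.497]
force: [-12.0, 15.9, 23.8]
grip_width: 0.019
along 0.2038 z 0.1125 Fhx -18.4 clk 13.08
clock: 13.5
tool_pos: [0.5584, -0.0627, 0.1118]
tcp_rot: [1.583, 2.075, -0.499]
force: [0.0, -0.8, 0.4]
grip_width: 0.0784
along 0.2069 z 0.1118 Fhx 0.8 clk 13.50
clock: 13.92
tool_pos: [0.541, -0.0012, 0.2034]
tcp_rot: [1.584, 2.075, -0.5]
force: [1.1, 0.5, 0.3]
grip_width: 0.0855
top 52 ((553.5103759765625, -43.39429473876953), (20.13747215270996, 12.975659370422363), 15.860018730163574)
wrist 1176 ((554.6328125, -50.53186798095703), (19.72522735595703, 30.39519500732422), 13.32801628112793)
```

View pics/t13z.png

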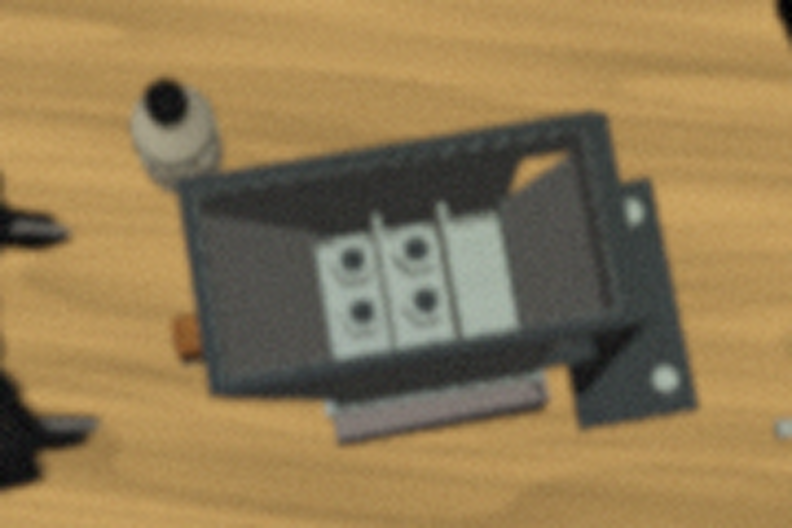

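View pics/s13.png

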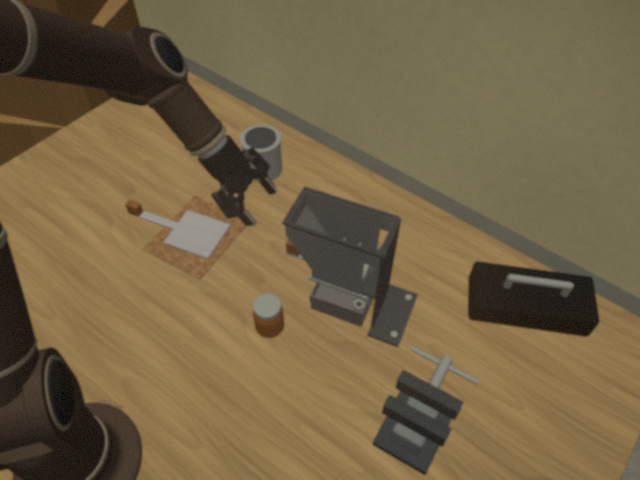

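View pics/w13.png

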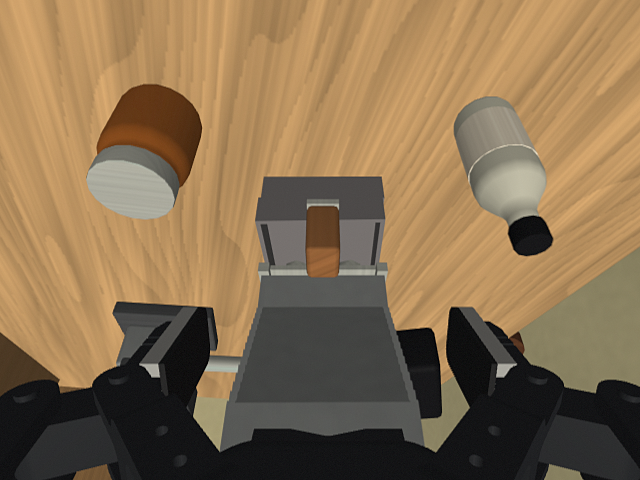

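The gate is shut: the block is 1 mm further in than at the start and lane 1 is empty over the closed plate. Rows 2 and 3 are in the hopper and the nuts are in the tray. One last retreat and check, then I'll hand in.

```bash
python3 -m creep '{"offset": [[0,0,-0.1],[0,0,-0.05],[0,0,0],[0,0,0]],"angular":[[0,0,0],[0,0,0],[0,0,0],[0,0,0]]}'
python3 - <<'E'
from h import *
t0=np.load('f_side0.npz'); t=shot('side'); a=np.load('f_side8.npz')
d=cv2.absdiff(a['pixels'][285:325,300:375],t['pixels'][285:325,300:375]).max(2); print('tray diff after cover removal',(d>40).sum(),[tuple(x) for x in np.argwhere(d>40)[:5]])
P0=pts(t0)
def low(f):
    P=pts(f); m=(f['depth']>0)&(P[...,2]>.008)&(P[...,2]<.05)&(P[...,0]>.48)&(P[...,0]<.6)&(P[...,1]>-.25)&(P[...,1]<-.11)
    hx,hy=frame(15.2); q=P[m]-[.585,-.1615,0]; return np.percentile(q@hx,[3,97]).round(4),np.percentile(q@hy,[3]).round(4)
print('front face start',low(t0),'after cover',low(a),'now',low(t))
env.hand_in(); print(env.state()['clock'])
E
```

```text
clock: 14.4
tool_pos: [0.5372, 0.0149, 0.2264]
tcp_rot: [1.583, 2.075, -0.498]
force: [-1.0, 0.6, -0.1]
grip_width: 0.0855
tray diff after cover removal 0 []
front face start (array([-0.0472,  0.0694]), array([-0.0583])) after cover (array([-0.0476,  0.0686]), array([-0.0576])) now (array([-0.0477,  0.0685]), array([-0.0577]))
the job is handed in; nothing more can be done
the job is handed in; nothing more can be done
```

The job is done and handed in with about 14.4 s on the clock (limit 48 s); no verdict was reported.

- **Cover:** I slid it off the tray and set it down flat on the mat without dropping it. Its middle is within about 4 mm of the mat's middle.
- **Gate:** It was already against its stop. I pulled it out about 46 mm, then pushed it back to the same stop reading. After release the grip block sat about 1 mm further in than at the start, which is within camera error.
- **Nuts:** All three rear-row nuts lay flat on the tray floor when I checked with the gate open. After closing, lane 1 is empty. The two nuts I can see in each of lanes 2 and 3 are still in place; the third in each is hidden behind the hopper wall.
- **Trays:** The measured tray face moved less than 1 mm from start to end, which is within camera noise.
- **Jar, bottle, tin and vise:** I kept the arm clear of all four, and they look unmoved in the pictures.

Two small disagreements remain. The top and side cameras differ by about 2 mm on the cover's position. While I pressed the gate against its stop before pulling, the wrist read about 53 N in all (36 N of it along the gate), well under the 120 N limit.

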